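# Hang the second drill jig on the sprung hook

### The arm

A 7-joint arm with a two-finger parallel gripper is mounted at the origin on a cart in front of the work surface, level with it; the furniture and walls round the work are solid. World frame = base frame: x ahead of the robot, y to its left, z up, the work surface at z = 0. Lengths are in mm, angles in degrees, forces in N, time in s.
With the tool pointing down it reaches from about 400 to 850 mm from the base axis. Payload 10.4 kg.
Tool frame: the origin (TCP) lies on the centre line of the jaws, within the pads' length; the fingertips stand 25 mm ahead of it and the grasp point (between the pads) lies 6 mm ahead of it; z points along the fingers, x is the direction in which the jaws open and shut, and the axes are right-handed (so a half turn about z gives the same grasp; the last joint's range is limited). The gripper opens to 85 mm and grips with 20 to 120 N. Pads are 22 mm wide; open, the fingers measure 114 mm over their backs; the gripper's body (76 mm by 85 mm) begins 54 mm behind the grasp point. The pads swing forward as they close: fully open they stand 13 mm farther back than shut.
Start: joints at [-76.352, 19.034, -3.707, 83.658, 1.238, 77.344, -5.071], TCP at [161.144, 603.888, 256.338] pointing down, gripper open.
Joint ranges: [-148.97, 148.97], [-28.65, 121.19], [-84.17, 76.75], [9.2, 138.47], [-72.65, 252.65], [3.7, 117.97], [-149.18, 149.18]. Speed limits (degrees/s): [127.2, 127.2, 159.86, 159.86, 180, 180, 180].

### API

Orientations are given as a 3x3 rotation matrix whose columns are the frame's x, y, z axes.
In Python, from rig import state, grab_frame, camera_info, job_done gives the robot as it stands.
- The arm moves only by the tool apply_moves, never from a script. Its argument "moves" is a list of rows, each an object of numbers: "dx", "dy", "dz": the shift along the world's x, y, z in units of 120 mm (1.0 is 120 mm); "ax", "ay", "az": the turn, a rotation vector about the world's x, y, z in units of 0.5 rad (1.0 is 0.5 rad); "jaw": the opening, from -1 (shut) to 1 (fully open). In form: [{"dx": .., "dy": .., "dz": .., "ax": .., "ay": .., "az": .., "jaw": ..}, ...]. A call has 1 to 20 rows; each row shifts and turns the commanded pose from where the row before left it; what a row does not reach is not made up. A row lasts 1/10 s, in which the tool goes at most 50 mm and 8.59 degrees, less where a joint would pass 70% of its speed; a pose out of reach is approached as far as the arm can. A call with a number of a shift or a turn outside -1 to 1 is refused whole. A call with a gripper value outside its range is refused whole. The fingers move at their own pace and stop on an object; the grip force is fixed at half the most. Time passes only in rows, so rows that do not move let the fingers close. It gives the time, the measured TCP pose, the force and the opening at its end, in the units of the state.
- state(): the state, without advancing time (a new reading comes with each control period).
- grab_frame(name): name is "scene" or "top"; returns (picture, depth): 480x640x3 uint8, red, green, blue; 480x640 float32, mm along the optical axis (not along the pixel's ray), 0 where there is no reading.
- camera_info(name): a dict with "intrinsics" (3x3 intrinsics, pixels), "R" (3x3) and "t" (3): a world point X has camera coordinates R X + t. Camera axes: x right, y down, z forward; pixel columns grow to the right and rows downward; lengths in mm; the calibration is good to about 2 mm. A picture is of the moment at which its call begins. camera_info takes no time and is no camera call.
- job_done(): hands the job in, once; it reports no verdict.
The state is a dict: "time": time; "joint_positions": joint angles; "qvel": joint speeds; "joint_torque": joint torques, N m; "tcp_pos": TCP position; "ee_rot": TCP orientation; "force": force on the tool from outside, world axes, zero at the start; "wrist_torque": the same for the moment, N m; "opening": opening from 0.0 (shut) to 1.0 (fully open).
Only numpy, scipy, OpenCV 4.12 (cv2) and the standard library are available. Lean on these libraries where they do the work, as an engineer would, in place of code of your own. Each camera call takes 0.05 s, during which the arm holds its last target. There are 200 camera calls.

### The job

Hang the loose wide wooden drill jig on the hook of the green stand, in front of the narrow jig that already hangs there: thread its window over the upturned end, use it to press the narrow jig back against the red sprung disc, and let it down until it sits on the bar behind the upturned end. Press gently, enough to make room but never driving the sprung disc hard against its stop or forcing the bar, do not unhook the narrow jig, and leave the oil bottle standing where it is.

Things in the scene. Friction and masses are not known exactly. Their poses are not given: they have to be found in the camera images.
- wide_jig: Loose pale wooden jig standing on end: 28 mm thick (its x), 46 wide (y), 90 tall (z), about 0.1 kg. Origin: centre of underside, z up. A rectangular window goes right through along x: y -8 to 8, z 46 to 76 mm, so 14 mm of wood above it. Same both ways round. Take it from above by the two side faces 46 mm apart.
- narrow_jig: Dark wooden jig hanging on the bar by the upper edge of its window, free to slide along it: 28 mm thick (x, along the bar), 38 wide (y), 90 tall (z), same window (y -8 to 8, z 46 to 76 mm). Origin: centre of underside, z up. Any jig properly hung has its origin 108 mm above the bench.
- stand: Fixed green stand, post 192 mm high, nothing above. Origin: post centre on the bench, z up. Its round 8 mm bar runs level along the stand's -x, toward the robot, at y = 0. Up to about 15 N between the two jigs and 25 N between loose jig and stand does no harm.
- bar_end (a point): Nominal point on the bar's axis, 180 mm above the bench, at the inner face of its upturned end (8 mm thick, flat top 8 mm above the bar's top). Axes as the stand's. The bar is clamped longer or shorter in the post: the real end, with the disc, lies up to 12 mm nearer or farther along x, and that is not measured.
- disc (a point): Nominal centre of the face of the red 34 mm disc round the bar, 53 mm behind the upturned end: 3 mm too little for two jigs. Its spring yields from 2 N, adds 1.5 N/mm, hard stop after 6.5 mm (12 N). At 7.5 to 11 N the front jig clears the end. Friction can then hold that jig up: push it down until it sits on the bar, 108 mm.
- oiler: Oil bottle, grey-brown with a dark red spout, 39 mm in diameter, 113 mm tall, standing loose on the bench; not needed. Origin: centre of its underside, z up.
Mind the look-alikes: they are no part of the job. Leave any yellow look-alike of the wide_jig alone.

How it is judged:
By the outcome, as a careful person would: the job done as asked, in the order asked, and still so for the second after the job is handed in, with the robot touching nothing.
It also fails if it takes over 50 s, if anything falls off the work surface, if the arm or the gripper's body presses on something with over 40 N, if the wrist force passes 120 N, or if a joint passes its speed limit or range.

## Working session

There is one attempt and no reset: what is moved stays moved. The work goes in short steps, Python scripts to look and compute and a tool call to move; the robot and the scene stay as the last step left them, time stands still between calls to the robot, and variables do not carry over. Pictures are saved under pics/ and viewed, on a budget of 10 in all, crops included, one or two more only if the job needs it, and the job is handed in when it is done.

Besides the shell and the picture viewer there is one more tool, called after ">>>" as name(argument=value, ...), one argument or row to a line, values as JSON. apply_moves: Moves the arm, as the interface text tells. Its arguments: {"type":"object","properties":{"moves":{"type":"array","items":{"type":"object","properties":{"dx":{"type":"number"},"dy":{"type":"number"},"dz":{"type":"number"},"ax":{"type":"number"},"ay":{"type":"number"},"az":{"type":"number"},"jaw":{"type":"number"}}}}},"required":["moves"]}

```bash
ls; mkdir -p pics
python3 - <<'E'
from rig import *
import cv2,numpy as np
for n in("scene","top"):
    p,d=grab_frame(n);c=camera_info(n)
    np.savez(f"f_{n}.npz",p=p,d=d)
    cv2.imwrite(f"pics/{n}0.png",p[:,:,::-1])
    print(n,c)
s=state();print(s['time'],s['tcp_pos'],s['ee_rot'],s['force'],s['opening'])
E
```

```text
pics
scene {'intrinsics': array([[552.99978952,   0.        , 317.8991852 ],
       [  0.        , 552.99978952, 249.14582037],
       [  0.        ,   0.        ,   1.        ]]), 'R': array([[ 0.8199052 , -0.57234585, -0.01325508],
       [-0.33269495, -0.45749932, -0.82462624],
       [ 0.46590722,  0.68052524, -0.56552264]]), 't': array([-468.99840969,  266.3472859 ,  828.14024854])}
top {'intrinsics': array([[587.58583707,   0.        , 324.63586221],
       [  0.        , 587.58583707, 238.23659592],
       [  0.        ,   0.        ,   1.        ]]), 'R': array([[ 0.00540528, -0.99962196,  0.02695756],
       [-0.9987942 , -0.00671231, -0.04863219],
       [ 0.04879475, -0.02666219, -0.9984529 ]]), 't': array([ -70.00346792,  507.99600298, 1194.39930634])}
0.1 [161.09305476 603.58029706 255.59486897] [[ 2.57842382e-01  9.66186956e-01 -2.68915398e-04]
 [ 9.66186182e-01 -2.57842516e-01 -1.22377071e-03]
 [-1.25172912e-03  5.57176131e-05 -9.99999215e-01]] [ 0.67368119 -0.41477204 -0.13028283] 1.0016370002666666
```

View pics/scene0.png

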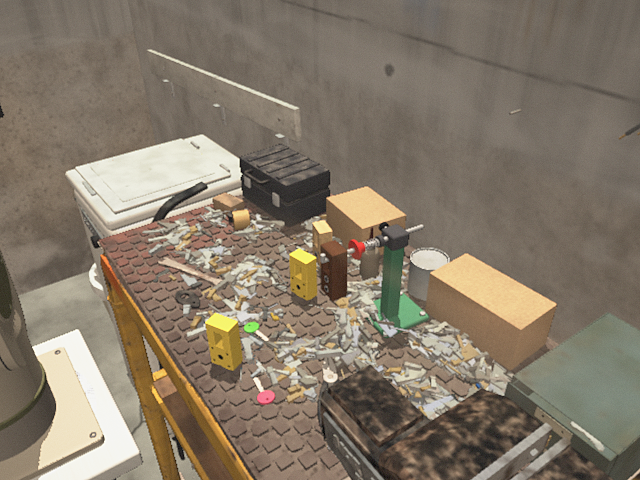

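View pics/top0.png

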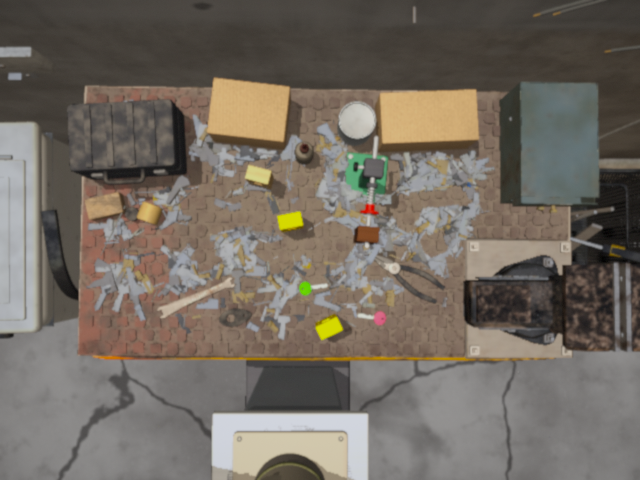

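Scene picture: candidates for the wide jig are pale wood at scene (322,236)/top (258,175), yellow at scene (303,275)/top (290,221), and yellow at scene (224,342)/top (329,328). The pale one fits; the other two are the yellow look-alikes. The stand is at top (372,170), with the dark jig at (367,235) and the red disc at (369,209). The bottle is at top (304,152). I'll confirm in one enlarged crop and measure.

```bash
cat > h.py <<'E'
import numpy as np,cv2
from rig import camera_info
C={n:camera_info(n) for n in("scene","top")}
def world(n,uv,z):  # pixels + depth -> world
    c=C[n];uv=np.atleast_2d(uv).astype(float);K=c["intrinsics"]
    r=np.c_[(uv[:,0]-K[0,2])/K[0,0],(uv[:,1]-K[1,2])/K[1,1],np.ones(len(uv))]*np.reshape(z,(-1,1))
    return (r-c["t"])@c["R"]
def onplane(n,uv,h):
    c=C[n];o=-c["R"].T@c["t"];p=world(n,uv,1.0);d=p-o
    return o+d*((h-o[2])/d[:,2:3])
def proj(n,X):
    c=C[n];q=np.atleast_2d(X)@c["R"].T+c["t"];q=q@c["intrinsics"].T;return q[:,:2]/q[:,2:]
def cloud(n,p,d,box):
    u0,v0,u1,v1=box;vv,uu=np.mgrid[v0:v1,u0:u1];uv=np.c_[uu.ravel(),vv.ravel()]
    z=d[v0:v1,u0:u1].ravel();k=z>0
    return uv[k],world(n,uv[k],z[k]),p[v0:v1,u0:u1].reshape(-1,3)[k]
E
python3 - <<'E'
from h import *
F={n:np.load(f"f_{n}.npz") for n in C}
t,s=F["top"]["p"],F["scene"]["p"]
a=cv2.resize(t[130:260,235:400],None,fx=4.8,fy=4.8,interpolation=3)[:,:,::-1]
b=cv2.resize(s[205:335,285:450],None,fx=4.8,fy=4.8,interpolation=3)[:,:,::-1]
a=cv2.resize(a,(400,315));b=b[:560]
cv2.imwrite("pics/crop1.png",cv2.resize(s[205:330,285:440],None,fx=5,fy=4.8,interpolation=3)[:,:,::-1][:600,:800])
# top view blobs by height
for nm,box in dict(pale=(235,155,285,200),dark=(345,215,390,255),oil=(290,138,320,170),stand=(345,140,395,250)).items():
    uv,X,c=cloud("top",t,F["top"]["d"],box)
    for lo,hi in((60,130),(130,220)):
        k=(X[:,2]>lo)&(X[:,2]<hi)
        if k.sum()>15:
            q=X[k];print(nm,lo,k.sum(),q.min(0).round(),q.max(0).round(),"med",np.median(q,0).round(1),cv2.minAreaRect(q[:,:2].astype(np.float32)))
uv,X,c=cloud("top",t,F["top"]["d"],(350,130,390,250))
hsv=cv2.cvtColor(c[None],cv2.COLOR_RGB2HSV)[0]
red=((hsv[:,0]<8)|(hsv[:,0]>172))&(hsv[:,1]>170)&(c[:,0]>130)
print("disc px",uv[red].mean(0),uv[red].min(0),uv[red].max(0),np.median(X[red],0),X[red].max(0))
for v in range(130,255,4):
    k=(uv[:,1]==v)&(X[:,2]>150)
    if k.any():print(v,uv[k][:,0].min(),uv[k][:,0].max(),X[k].mean(0).round(),X[k][:,2].max().round())
E
```

```text
pale 60 391 [608.  40.  60.] [645.  90.  97.] med [625.8  64.4  89.6] ((627.1334838867188, 65.22624206542969), (46.761165618896484, 28.4234676361084), 75.63738250732422)
dark 60 20 [ 493. -148.  109.] [ 521. -117.  129.] med [ 499.5 -119.4  121.2] ((500.2534484863281, -127.23841857910156), (40.65694046020508, 19.308549880981445), 44.73118591308594)
dark 130 491 [ 485. -157.  130.] [ 542. -117.  203.] med [ 507.3 -136.2  196.6] ((513.3060913085938, -137.9617919921875), (38.26065444946289, 57.882476806640625), 83.5693130493164)
oil 60 164 [665. -38.  60.] [697.  -8. 113.] med [678.6 -22.1  66.8] ((680.6875610351562, -23.053489685058594), (29.36750030517578, 31.369173049926758), 66.27953338623047)
stand 60 185 [ 493. -203.   60.] [ 703. -117.  129.] med [ 690.3 -174.9   90. ] ((598.8841552734375, -151.63250732421875), (50.16259002685547, 215.91336059570312), 74.61589813232422)
stand 130 1390 [ 485. -167.  130.] [ 677. -112.  203.] med [ 580.5 -141.7  189.4] ((581.5806274414062, -135.66705322265625), (54.009033203125, 193.4778594970703), 85.39315795898438)
disc px [369.26470588 209.47058
[... 476 characters left out ...]
46.  190.] 194.0
178 364 381 [ 609. -147.  179.] 186.0
182 370 373 [ 601. -145.  183.] 184.0
186 366 376 [ 593. -144.  187.] 191.0
190 367 373 [ 586. -142.  184.] 189.0
194 367 372 [ 580. -142.  181.] 185.0
198 369 372 [ 572. -143.  184.] 185.0
202 366 374 [ 565. -142.  185.] 188.0
206 365 374 [ 558. -141.  185.] 189.0
210 361 373 [ 550. -137.  190.] 195.0
214 364 378 [ 544. -145.  181.] 190.0
218 367 370 [ 536. -140.  184.] 187.0
222 366 370 [ 529. -139.  184.] 187.0
226 357 369 [ 521. -129.  195.] 199.0
230 356 379 [ 514. -137.  196.] 200.0
234 355 378 [ 507. -135.  195.] 202.0
238 355 378 [ 500. -135.  196.] 203.0
242 355 377 [ 494. -136.  179.] 201.0
246 364 368 [ 487. -135.  190.] 193.0
```

View pics/crop1.png

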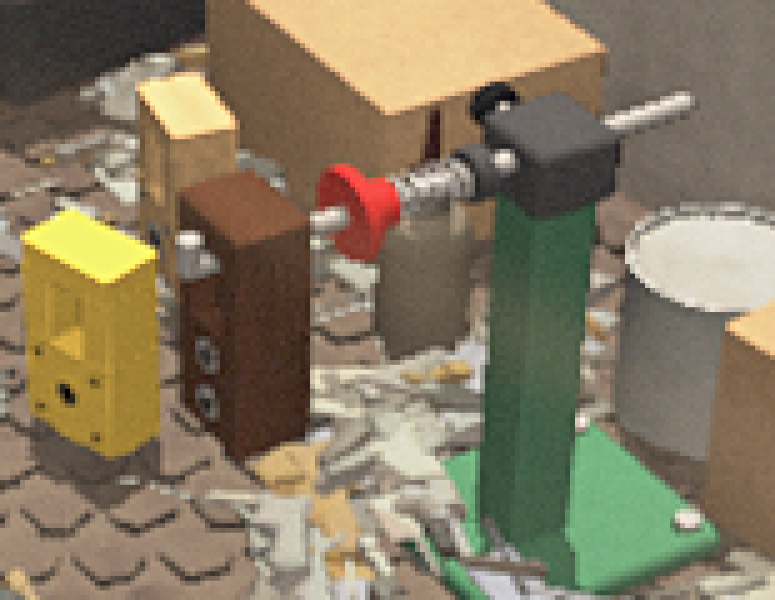

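The crop confirms it: the pale wooden jig at crop (190,150), which is scene (322,236), is the wide jig. The bright yellow block at crop (90,330) is a look-alike. The narrow jig is right behind the upturned end at crop (195,250). Next is a refined measurement by rays from both views.

```bash
cat > m.py <<'E'
from h import *
def topface(n,p,d,box,zr):
    uv,X,c=cloud(n,p,d,box);k=(X[:,2]>zr[0])&(X[:,2]<zr[1]);h=np.median(X[k][:,2])
    m=np.zeros(p.shape[:2],np.uint8);m[uv[k][:,1],uv[k][:,0]]=1
    m=cv2.morphologyEx(m,cv2.MORPH_OPEN,np.ones((3,3),np.uint8))
    cs=max(cv2.findContours(m,0,1)[0],key=cv2.contourArea)[:,0]
    return h,cs
def rect(n,cs,h):
    P=onplane(n,cs,h)[:,:2].astype(np.float32);return cv2.minAreaRect(P)
E
python3 - <<'E'
from m import *
F={n:np.load(f"f_{n}.npz") for n in C}
t,td=F["top"]["p"],F["top"]["d"];s,sd=F["scene"]["p"],F["scene"]["d"]
for nm,n,box,zr,h in(("pale","top",(235,155,285,200),(80,105),90),("pale","scene",(308,215,336,240),(84,100),90),("dark","top",(345,222,390,246),(188,210),198),("dark","scene",(318,235,350,262),(190,210),198)):
    p,d=F[n]["p"],F[n]["d"];hh,cs=topface(n,p,d,box,zr);print(nm,n,"h",hh,rect(n,cs,h))
# bar line
uv,X,c=cloud("top",t,td,(355,134,385,250))
L=[]
for v in list(range(134,156))+list(range(191,201))+list(range(216,223)):
    k=(uv[:,1]==v)&(X[:,2]>172)&(X[:,2]<192)
    if 2<=k.sum()<=7:L.append([uv[k][:,0].mean()+0.0,v])
P=onplane("top",L,183);f=np.polyfit(P[:,0],P[:,1],1);r=P[:,1]-np.polyval(f,P[:,0]);print("bar y=",f,np.degrees(np.arctan(f[0])),"rms",r.std(),"y at 490",np.polyval(f,490),len(L))
# end tip in both views
for v in range(238,254):print(v,[(int(t[v,u].max()),int(td[v,u]*-1+1194)) for u in range(360,374)])
uv,X,c=cloud("top",t,td,(200,75,295,150));print("box",np.percentile(X[:,2],[50,95]),X[X[:,2]>60].min(0))
uv,X,c=cloud("top",t,td,(70,95,190,185));print("case",np.percentile(X[:,2],[50,99]),X[X[:,2]>60].min(0))
E
```

```text
pale top h 89.93071499330748 ((626.4949951171875, 64.82088470458984), (46.4272575378418, 28.86357307434082), 75.50545501708984)
pale scene h 89.01803232142088 ((623.59814453125, 61.27504348754883), (51.51790237426758, 30.655094146728516), 75.8895034790039)
dark top h 197.56664698281236 ((507.5386657714844, -137.15245056152344), (38.62234115600586, 27.752822875976562), 85.98162841796875)
dark scene h 196.99546144964202 ((499.8031311035156, -141.87435913085938), (45.931175231933594, 39.977996826171875), 82.58399200439453)
bar y= [ -0.09246228 -89.83664243] -5.282678198202841 rms 0.6384972968963111 y at 490 -135.14315941088262 34
238 [(124, 172), (125, 168), (124, 171), (124, 167), (125, 168), (125, 168), (125, 170), (125, 170), (124, 168), (124, 169), (125, 167), (125, 172), (125, 168), (125, 171)]
239 [(118, 167), (118, 1194), (118, 165), (119, 170), (119, 167), (119, 171), (119, 167), (120, 169), (120, 170), (121, 167), (121, 166), (122, 171), (122, 171), (122, 169)]
240 [(104, 168), (106, 170), (107, 167), (110, 171), (113, 166), (116, 167), (115, 165), (114, 170), (116, 169), (114,
[... 1701 characters left out ...]
6, -18), (156, -17), (160, -16), (167, -13)]
251 [(126, -6), (129, -7), (132, -9), (137, -11), (139, -20), (137, -22), (142, -27), (146, -22), (155, -21), (162, -20), (160, -17), (157, -18), (166, -12), (172, -14)]
252 [(127, -12), (129, -9), (131, -7), (132, -11), (130, -13), (128, -23), (133, -26), (141, -26), (153, -15), (159, -21), (157, -22), (155, -19), (167, -15), (173, -11)]
253 [(143, -8), (143, -19), (138, -10), (133, -11), (131, -10), (132, -8), (134, -22), (136, -16), (143, -25), (154, -20), (157, -18), (164, -11), (171, -9), (174, -14)]
box [82.95321255 87.88757855] [692.6826976    6.18779952  60.03453337]
case [112.06140363 119.59611044] [603.51744912 218.49119718  60.03832428]
```

>>> apply_moves(
  moves=[
    {"dx": 0.1, "dy": -0.11, "jaw": 1},
    {"dx": 0.2, "dy": -0.23, "jaw": 1},
    {"dx": 0.2, "dy": -0.23, "jaw": 1},
    {"dx": 0.2, "dy": -0.23, "jaw": 1},
    {"dx": 0.2, "dy": -0.23, "jaw": 1},
    {"dx": 0.2, "dy": -0.23, "jaw": 1},
    {"dx": 0.2, "dy": -0.23, "jaw": 1},
    {"dx": 0.2, "dy": -0.23, "jaw": 1},
    {"dx": 0.2, "dy": -0.23, "jaw": 1},
    {"dx": 0.2, "dy": -0.23, "jaw": 1},
    {"dx": 0.2, "dy": -0.23, "jaw": 1},
    {"dx": 0.2, "dy": -0.23, "jaw": 1},
    {"dx": 0.2, "dy": -0.23, "jaw": 1},
    {"dx": 0.2, "dy": -0.23, "jaw": 1},
    {"dx": 0.2, "dy": -0.23, "jaw": 1},
    {"dx": 0.2, "dy": -0.23, "jaw": 1},
    {"dx": 0.2, "dy": -0.23, "jaw": 1},
    {"dx": 0.2, "dy": -0.23, "jaw": 1},
    {"dx": 0.2, "dy": -0.23, "jaw": 1},
    {"dx": 0.17, "dy": -0.25, "az": 0.02, "jaw": 1},
  ],
)

```text
invalid input at $.moves[0]: expected keys dx, dy, dz, ax, ay, az, jaw
```

>>> apply_moves(
  moves=[
    {"jaw": 1},
    {"jaw": 1},
    {"jaw": 1},
  ],
)

```text
invalid input at $.moves[0]: expected keys dx, dy, dz, ax, ay, az, jaw
```

>>> apply_moves(
  moves=[
    {"dx": 0.1, "dy": -0.11, "dz": 0, "ax": 0, "ay": 0, "az": 0, "jaw": 1},
    {"dx": 0.2, "dy": -0.23, "dz": 0, "ax": 0, "ay": 0, "az": 0, "jaw": 1},
    {"dx": 0.2, "dy": -0.23, "dz": 0, "ax": 0, "ay": 0, "az": 0, "jaw": 1},
    {"dx": 0.2, "dy": -0.23, "dz": 0, "ax": 0, "ay": 0, "az": 0, "jaw": 1},
    {"dx": 0.2, "dy": -0.23, "dz": 0, "ax": 0, "ay": 0, "az": 0, "jaw": 1},
    {"dx": 0.2, "dy": -0.23, "dz": 0, "ax": 0, "ay": 0, "az": 0, "jaw": 1},
    {"dx": 0.2, "dy": -0.23, "dz": 0, "ax": 0, "ay": 0, "az": 0, "jaw": 1},
    {"dx": 0.2, "dy": -0.23, "dz": 0, "ax": 0, "ay": 0, "az": 0, "jaw": 1},
    {"dx": 0.2, "dy": -0.23, "dz": 0, "ax": 0, "ay": 0, "az": 0, "jaw": 1},
    {"dx": 0.2, "dy": -0.23, "dz": 0, "ax": 0, "ay": 0, "az": 0, "jaw": 1},
    {"dx": 0.2, "dy": -0.23, "dz": 0, "ax": 0, "ay": 0, "az": 0, "jaw": 1},
    {"dx": 0.2, "dy": -0.23, "dz": 0, "ax": 0, "ay": 0, "az": 0, "jaw": 1},
    {"dx": 0.2, "dy": -0.23, "dz": 0, "ax": 0, "ay": 0, "az": 0, "jaw": 1},
    {"dx": 0.2, "dy": -0.23, "dz": 0, "ax": 0, "ay": 0, "az": 0, "jaw": 1},
    {"dx": 0.2, "dy": -0.23, "dz": 0, "ax": 0, "ay": 0, "az": 0, "jaw": 1},
    {"dx": 0.2, "dy": -0.23, "dz": 0, "ax": 0, "ay": 0, "az": 0, "jaw": 1},
    {"dx": 0.2, "dy": -0.23, "dz": 0, "ax": 0, "ay": 0, "az": 0, "jaw": 1},
    {"dx": 0.2, "dy": -0.23, "dz": 0, "ax": 0, "ay": 0, "az": 0, "jaw": 1},
    {"dx": 0.2, "dy": -0.23, "dz": 0, "ax": 0, "ay": 0, "az": 0, "jaw": 1},
    {"dx": 0.17, "dy": -0.25, "dz": 0, "ax": 0, "ay": 0, "az": 0.02, "jaw": 1},
  ],
)

```text
time: 2.1
tcp_pos: [626.1, 61.9, 256.1]
ee_rot: [[0.248, 0.969, -0.0], [0.969, -0.248, 0.0], [-0.0, -0.0, -1.0]]
force: [-1.1, 0.0, 0.2]
opening: 0.996
```

>>> apply_moves(
  moves=[
    {"dx": 0, "dy": 0, "dz": 0, "ax": 0, "ay": 0, "az": 0, "jaw": 1},
    {"dx": 0, "dy": 0, "dz": 0, "ax": 0, "ay": 0, "az": 0, "jaw": 1},
    {"dx": 0, "dy": 0, "dz": 0, "ax": 0, "ay": 0, "az": 0, "jaw": 1},
  ],
)

```text
time: 2.4
tcp_pos: [625.0, 64.5, 256.2]
ee_rot: [[0.247, 0.969, -0.001], [0.969, -0.247, 0.001], [0.0, -0.001, -1.0]]
force: [0.4, -0.3, 0.9]
opening: 1.001
```

>>> apply_moves(
  moves=[
    {"dx": 0.01, "dy": 0, "dz": -0.3, "ax": 0, "ay": 0, "az": 0, "jaw": 1},
    {"dx": 0, "dy": 0, "dz": -0.3, "ax": 0, "ay": 0, "az": 0, "jaw": 1},
    {"dx": 0, "dy": 0, "dz": -0.3, "ax": 0, "ay": 0, "az": 0, "jaw": 1},
    {"dx": 0, "dy": 0, "dz": -0.3, "ax": 0, "ay": 0, "az": 0, "jaw": 1},
    {"dx": 0, "dy": 0, "dz": -0.25, "ax": 0, "ay": 0, "az": 0, "jaw": 1},
    {"dx": 0, "dy": 0, "dz": -0.16, "ax": 0, "ay": 0, "az": 0, "jaw": 1},
    {"dx": 0, "dy": 0, "dz": 0, "ax": 0, "ay": 0, "az": 0, "jaw": 1},
    {"dx": 0, "dy": 0, "dz": 0, "ax": 0, "ay": 0, "az": 0, "jaw": 1},
  ],
)

```text
time: 3.2
tcp_pos: [626.7, 64.8, 63.9]
ee_rot: [[0.247, 0.969, 0.0], [0.969, -0.247, 0.001], [0.001, 0.0, -1.0]]
force: [-0.3, -0.1, -0.3]
opening: 1.004
```

>>> apply_moves(
  moves=[
    {"dx": 0, "dy": 0, "dz": 0, "ax": 0, "ay": 0, "az": 0, "jaw": -1},
    {"dx": 0, "dy": 0, "dz": 0, "ax": 0, "ay": 0, "az": 0, "jaw": -1},
    {"dx": 0, "dy": 0, "dz": 0, "ax": 0, "ay": 0, "az": 0, "jaw": -1},
    {"dx": 0, "dy": 0, "dz": 0, "ax": 0, "ay": 0, "az": 0, "jaw": -1},
    {"dx": 0, "dy": 0, "dz": 0, "ax": 0, "ay": 0, "az": 0, "jaw": -1},
    {"dx": 0, "dy": 0, "dz": 0, "ax": 0, "ay": 0, "az": 0, "jaw": -1},
    {"dx": 0, "dy": 0, "dz": 0, "ax": 0, "ay": 0, "az": 0, "jaw": -1},
    {"dx": 0, "dy": 0, "dz": 0, "ax": 0, "ay": 0, "az": 0, "jaw": -1},
  ],
)

```text
time: 4.0
tcp_pos: [627.4, 64.1, 64.4]
ee_rot: [[0.248, 0.969, 0.002], [0.969, -0.248, 0.001], [0.001, 0.001, -1.0]]
force: [-1.1, 0.6, 6.0]
opening: 0.53
```

>>> apply_moves(
  moves=[
    {"dx": 0, "dy": 0, "dz": 0.1, "ax": 0, "ay": 0, "az": 0, "jaw": -1},
    {"dx": 0, "dy": 0, "dz": 0.2, "ax": 0, "ay": 0, "az": 0, "jaw": -1},
    {"dx": 0, "dy": 0, "dz": 0.25, "ax": 0, "ay": 0, "az": 0, "jaw": -1},
    {"dx": 0, "dy": 0, "dz": 0.25, "ax": 0, "ay": 0, "az": 0, "jaw": -1},
    {"dx": 0, "dy": 0, "dz": 0.225, "ax": 0, "ay": 0, "az": 0, "jaw": -1},
    {"dx": -0.15, "dy": 0, "dz": 0, "ax": 0, "ay": 0, "az": 0, "jaw": -1},
    {"dx": -0.25, "dy": 0, "dz": 0, "ax": 0, "ay": 0, "az": 0, "jaw": -1},
    {"dx": -0.25, "dy": -0.05, "dz": 0, "ax": 0, "ay": 0, "az": 0.05, "jaw": -1},
    {"dx": -0.25, "dy": -0.1, "dz": 0, "ax": 0, "ay": 0, "az": 0.05, "jaw": -1},
    {"dx": -0.25, "dy": -0.1, "dz": 0, "ax": 0, "ay": 0, "az": 0.05, "jaw": -1},
    {"dx": -0.2, "dy": -0.15, "dz": 0, "ax": 0, "ay": 0, "az": 0.05, "jaw": -1},
    {"dx": -0.13, "dy": -0.2, "dz": 0, "ax": 0, "ay": 0, "az": 0.05, "jaw": -1},
    {"dx": 0, "dy": -0.25, "dz": 0, "ax": 0, "ay": 0, "az": 0.066, "jaw": -1},
    {"dx": 0, "dy": -0.25, "dz": 0, "ax": 0, "ay": 0, "az": 0, "jaw": -1},
    {"dx": 0, "dy": -0.25, "dz": 0, "ax": 0, "ay": 0, "az": 0, "jaw": -1},
    {"dx": 0, "dy": -0.18, "dz": 0, "ax": 0, "ay": 0, "az": 0, "jaw": -1},
    {"dx": 0, "dy": -0.1, "dz": 0, "ax": 0, "ay": 0, "az": 0, "jaw": -1},
    {"dx": 0, "dy": 0, "dz": 0, "ax": 0, "ay": 0, "az": 0, "jaw": -1},
    {"dx": 0, "dy": 0, "dz": 0, "ax": 0, "ay": 0, "az": 0, "jaw": -1},
    {"dx": 0, "dy": 0, "dz": 0, "ax": 0, "ay": 0, "az": 0, "jaw": -1},
  ],
)

```text
time: 6.0
tcp_pos: [449.2, -130.7, 186.3]
ee_rot: [[0.091, 0.996, 0.0], [0.996, -0.091, 0.0], [0.0, 0.0, -1.0]]
force: [0.5, 0.2, -0.3]
opening: 0.534
```

Run:
```python
from rig import *
import cv2,numpy as np
I=[]
for n,b in(("scene",(230,180,400,340)),("top",(320,150,420,300))):
    p,d=grab_frame(n);np.savez(f"g_{n}.npz",p=p,d=d)
    q=p[b[1]:b[3],b[0]:b[2]];f=600/q.shape[0];f=min(f,400/q.shape[1]);I.append(cv2.copyMakeBorder(r:=cv2.resize(q,None,fx=f,fy=f,interpolation=3),0,600-r.shape[0],0,400-r.shape[1],0))
cv2.imwrite("pics/pre.png",np.hstack(I)[:,:,::-1])
s=state();print(s['time'],s['tcp_pos'],s['ee_rot'].round(4) if hasattr(s['ee_rot'],'round') else s['ee_rot'],s['force'],s['opening'])
```

```text
6.1 [ 449.23173215 -130.8482956   186.22049908] [[ 9.140e-02  9.958e-01  0.000e+00]
 [ 9.958e-01 -9.140e-02  4.000e-04]
 [ 4.000e-04 -0.000e+00 -1.000e+00]] [-0.59942732 -0.22093599 -1.72641848] 0.5298789470201624
```

View pics/pre.png

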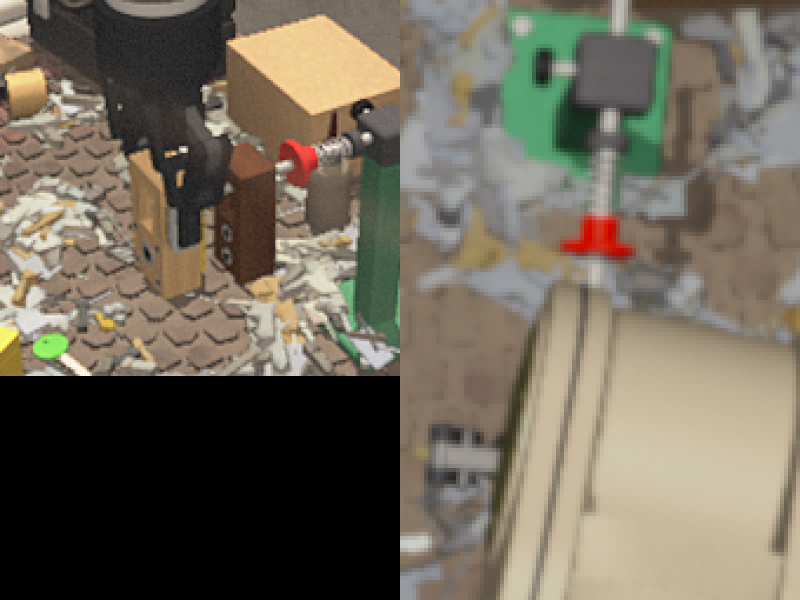

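The jig is held upright with its window facing the bar end. The top view of the end is blocked by the arm. To check lateral and height alignment, I'll project the computed corners of both jigs into the scene view.

Run:
```python
from h import *
p=np.load("g_scene.npz")["p"];a=np.radians(-5.25);ex=np.array([np.cos(a),np.sin(a)]);ey=np.array([-ex[1],ex[0]])
def pts(c,z,w):
    loc=[(x,y,k) for x in(-14,14) for y in(-w,w) for k in(0,90)]+[(-14,y,k) for y in(-8,8) for k in(46,76)]
    return np.array([[*(np.array(c)+x*ex+y*ey),z+k] for x,y,k in loc])
b=(280,225,355,315);f=6.6
im=cv2.resize(p[b[1]:b[3],b[0]:b[2]],None,fx=f,fy=f,interpolation=3)[:,:,::-1].copy()
for P,col in((pts((448.4,-130.7),122,23),(255,0,0)),(pts((507.5,-136.8),108,19),(0,255,0)),(np.array([[491,-135.2,192],[483,-134.5,192],[483,-134.5,176]]),(0,0,255))):
    q=proj("scene",P);print(q.round(1).tolist())
    for u,v in q:cv2.circle(im,(int((u-b[0]+.5)*f),int((v-b[1]+.5)*f)),3,col,-1)
cv2.imwrite("pics/ov.png",im)
```

```text
[[299.2, 308.3], [297.2, 261.1], [285.8, 292.2], [283.0, 245.9], [315.0, 302.3], [314.0, 255.4], [301.1, 286.7], [299.3, 240.6], [293.6, 279.6], [292.8, 263.6], [288.8, 274.2], [287.9, 258.3]]
[[331.1, 301.5], [331.1, 255.8], [319.3, 288.8], [318.7, 243.8], [345.8, 295.9], [346.7, 250.4], [333.8, 283.5], [334.0, 238.8], [327.5, 275.1], [327.4, 259.7], [322.4, 269.9], [322.3, 254.6]]
[[323.3, 253.4], [318.8, 254.9], [319.0, 263.3]]
```

View pics/ov.png

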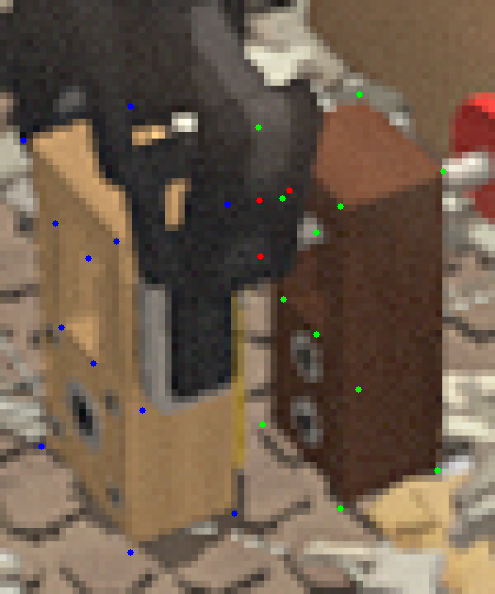

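Run:
```python
from h import *
F={n:np.load(f"f_{n}.npz") for n in C}
s=F["scene"]["p"];t=F["top"]["p"]
print("scene min-channel");
for v in range(248,268):print(v,s[v,316:334].min(1))
print("top min")
for v in range(240,250):print(v,t[v,360:374].min(1))
for h in(192,188,184):print(h,onplane("top",[[366.4,245.0]],h).round(1))
print(proj("scene",[[487,-134.9,192],[487,-134.9,176],[483,-134.5,184],[491,-135.2,184]]).round(1))
```

```text
scene min-channel
248 [68 73 69 76 57 37 43 44 52 61 55 66 63 66 62 62 67 69]
249 [64 71 74 78 56 41 43 43 46 55 66 59 61 66 61 62 66 66]
250 [66 69 73 76 59 33 38 47 39 42 56 63 59 61 64 65 63 61]
251 [81 67 72 80 63 35 32 36 37 43 34 56 58 60 61 65 62 61]
252 [90 72 69 76 52 30 42 41 31 35 34 41 49 53 56 64 65 66]
253 [ 72  77  68  66  79 133 154 160 115  56  30  36  48  50  56  64  62  58]
254 [ 60  75  70  67 141 220 236 242 201 107  23  28  40  37  45  60  63  63]
255 [ 34  65  70  56 146 203 215 214 189 116  21  41  32  37  36  43  59  59]
256 [ 62  76  72  63  82 123 161 150 111  67  30  35  35  41  38  42  52  48]
257 [ 77  80  67  64  87 105 108 105  98 101  83  48  30  34  34  34  37  42]
258 [ 73  72  69  65  91 112 113 115  99 148 147 100  53  29  34  27  43  40]
259 [ 50  64  66  72  96 113 117 110  95 167 166 130  83  43  31  32  42  38]
260 [ 50  63  70  67  95 114 116 105 107 135 138 127 100  47  23  36  33  43]
261 [ 49  59  61  71  93 108 123 109 111 118 108  93  83  51  33  40  36  37]
262 [ 96  93  64  70  64  92 114 105  94  94  65  32  17  35  29  36  38  38]
26
[... 435 characters left out ...]
5 35 33]
241 [25 26 30 33 45 66 71 63 48 35 32 30 31 30]
242 [ 43  46  57  62  79 116 128 119  87  48  25  25  23  34]
243 [ 90  94 101 102 114 156 173 165 131  77  39  32  40  66]
244 [124 125 127 123 130 172 191 188 162 111  71  68  82 105]
245 [131 131 118 109 131 181 197 194 178 133  97  94 112 132]
246 [130 129 112 101 125 174 192 191 172 131 105 100 113 136]
247 [129 130 115 101 111 144 169 170 147 118 104 100 107 129]
248 [130 130 118 103 104 115 127 132 127 126 115 107 114 132]
249 [129 130 121 110 113 117 125 133 140 143 130 126 135 145]
192 [[ 488.3 -135.5  192. ]]
188 [[ 488.5 -135.9  188. ]]
184 [[ 488.6 -136.2  184. ]]
[[321.1 254.1]
 [321.2 262.5]
 [318.9 259.1]
 [323.4 257.6]]
```

>>> apply_moves(
  moves=[
    {"dx": 0.033, "dy": -0.006, "dz": 0, "ax": 0, "ay": 0, "az": 0, "jaw": -1},
    {"dx": 0.033, "dy": -0.006, "dz": 0, "ax": 0, "ay": 0, "az": 0, "jaw": -1},
    {"dx": 0.033, "dy": -0.006, "dz": 0, "ax": 0, "ay": 0, "az": 0, "jaw": -1},
    {"dx": 0.033, "dy": -0.006, "dz": 0, "ax": 0, "ay": 0, "az": 0, "jaw": -1},
    {"dx": 0.033, "dy": -0.006, "dz": 0, "ax": 0, "ay": 0, "az": 0, "jaw": -1},
    {"dx": 0, "dy": 0, "dz": 0, "ax": 0, "ay": 0, "az": 0, "jaw": -1},
    {"dx": 0, "dy": 0, "dz": 0, "ax": 0, "ay": 0, "az": 0, "jaw": -1},
  ],
)

```text
time: 6.8
tcp_pos: [468.9, -135.4, 186.0]
ee_rot: [[0.093, 0.996, -0.0], [0.996, -0.093, -0.0], [-0.0, -0.0, -1.0]]
force: [-0.8, 0.2, -1.2]
opening: 0.528
```

>>> apply_moves(
  moves=[
    {"dx": 0.015, "dy": -0.0014, "dz": 0, "ax": 0, "ay": 0, "az": 0, "jaw": -1},
    {"dx": 0.015, "dy": -0.0014, "dz": 0, "ax": 0, "ay": 0, "az": 0, "jaw": -1},
    {"dx": 0.015, "dy": -0.0014, "dz": 0, "ax": 0, "ay": 0, "az": 0, "jaw": -1},
    {"dx": 0, "dy": 0, "dz": 0, "ax": 0, "ay": 0, "az": 0, "jaw": -1},
  ],
)

```text
time: 7.2
tcp_pos: [474.6, -135.8, 186.2]
ee_rot: [[0.093, 0.996, 0.0], [0.996, -0.093, -0.0], [0.0, 0.0, -1.0]]
force: [-0.2, -1.0, -1.5]
opening: 0.532
```

>>> apply_moves(
  moves=[
    {"dx": 0.013, "dy": -0.0012, "dz": 0, "ax": 0, "ay": 0, "az": 0, "jaw": -1},
    {"dx": 0.012, "dy": -0.0011, "dz": 0, "ax": 0, "ay": 0, "az": 0, "jaw": -1},
    {"dx": 0, "dy": 0, "dz": 0, "ax": 0, "ay": 0, "az": 0, "jaw": -1},
  ],
)

```text
time: 7.5
tcp_pos: [477.5, -136.1, 186.1]
ee_rot: [[0.093, 0.996, 0.0], [0.996, -0.093, 0.0], [0.0, 0.0, -1.0]]
force: [0.7, -0.1, -0.1]
opening: 0.535
```

```bash
cat > look.py <<'E'
import sys
from rig import *
import cv2,numpy as np
p,d=grab_frame("scene");np.savez("g_scene.npz",p=p,d=d);b=(285,215,365,315)
cv2.imwrite(f"pics/{sys.argv[1]}.png",cv2.resize(p[b[1]:b[3],b[0]:b[2]],None,fx=6,fy=6,interpolation=3)[:,:,::-1])
p,d=grab_frame("top");q=p[200:220,350:390].astype(int);m=(q[:,:,0]>120)&(q[:,:,1]<60);v,u=np.nonzero(m);print("disc top px",u.mean()+350,v.mean()+200,v.min()+200,v.max()+200,len(u))
s=state();print(s['time'],s['tcp_pos'].round(1) if hasattr(s['tcp_pos'],'round') else s['tcp_pos'],s['force'])
E
python3 look.py th
```

```text
look.py:6: RuntimeWarning: Mean of empty slice.
  p,d=grab_frame("top");q=p[200:220,350:390].astype(int);m=(q[:,:,0]>120)&(q[:,:,1]<60);v,u=np.nonzero(m);print("disc top px",u.mean()+350,v.mean()+200,v.min()+200,v.max()+200,len(u))
  ret = ret.dtype.type(ret / rcount)
Traceback (most recent call last):
  File "look.py", line 6, in <module>
    p,d=grab_frame("top");q=p[200:220,350:390].astype(int);m=(q[:,:,0]>120)&(q[:,:,1]<60);v,u=np.nonzero(m);print("disc top px",u.mean()+350,v.mean()+200,v.min()+200,v.max()+200,len(u))
                                                                                                                                                          ~~~~~^^
ValueError: zero-size array to reduction operation minimum which has no identity
```

View pics/th.png

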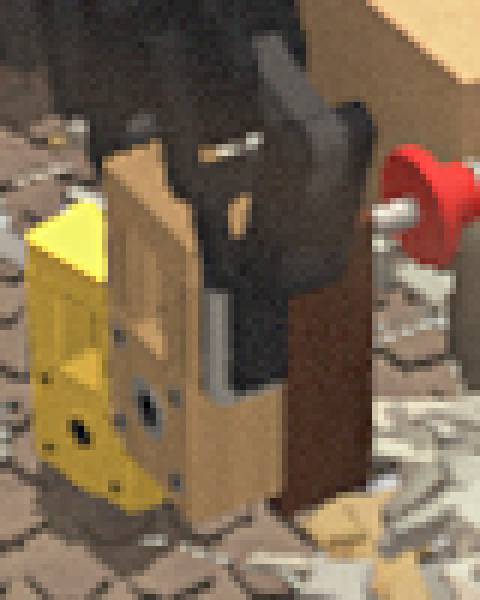

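The wide jig is threaded over the end and close to the narrow jig, with no contact force. The narrow jig has not moved (bottom corner at crop (370,488)). Next I'll probe sideways to check the centring.

>>> apply_moves(
  moves=[
    {"dx": 0, "dy": 0.012, "dz": 0, "ax": 0, "ay": 0, "az": 0, "jaw": -1},
    {"dx": 0, "dy": 0.01, "dz": 0, "ax": 0, "ay": 0, "az": 0, "jaw": -1},
    {"dx": 0, "dy": 0, "dz": 0, "ax": 0, "ay": 0, "az": 0, "jaw": -1},
  ],
)

```text
time: 7.9
tcp_pos: [477.4, -133.1, 186.1]
ee_rot: [[0.092, 0.996, -0.0], [0.996, -0.092, 0.0], [0.0, -0.0, -1.0]]
force: [0.0, -0.2, -1.0]
opening: 0.533
```

>>> apply_moves(
  moves=[
    {"dx": 0, "dy": -0.022, "dz": 0, "ax": 0, "ay": 0, "az": 0, "jaw": -1},
    {"dx": 0, "dy": -0.022, "dz": 0, "ax": 0, "ay": 0, "az": 0, "jaw": -1},
    {"dx": 0, "dy": 0, "dz": 0, "ax": 0, "ay": 0, "az": 0, "jaw": -1},
  ],
)

```text
time: 8.2
tcp_pos: [477.3, -139.3, 186.2]
ee_rot: [[0.093, 0.996, -0.0], [0.996, -0.093, -0.0], [-0.0, 0.0, -1.0]]
force: [-0.1, 0.5, -1.3]
opening: 0.532
```

>>> apply_moves(
  moves=[
    {"dx": 0, "dy": 0.025, "dz": 0, "ax": 0, "ay": 0, "az": 0, "jaw": -1},
    {"dx": 0.03, "dy": -0.0028, "dz": 0, "ax": 0, "ay": 0, "az": 0, "jaw": -1},
    {"dx": 0.03, "dy": -0.0028, "dz": 0, "ax": 0, "ay": 0, "az": 0, "jaw": -1},
    {"dx": 0.03, "dy": -0.0028, "dz": 0, "ax": 0, "ay": 0, "az": 0, "jaw": -1},
    {"dx": 0.03, "dy": -0.0028, "dz": 0, "ax": 0, "ay": 0, "az": 0, "jaw": -1},
    {"dx": 0.03, "dy": -0.0028, "dz": 0, "ax": 0, "ay": 0, "az": 0, "jaw": -1},
    {"dx": 0.03, "dy": -0.0028, "dz": 0, "ax": 0, "ay": 0, "az": 0, "jaw": -1},
    {"dx": 0, "dy": 0, "dz": 0, "ax": 0, "ay": 0, "az": 0, "jaw": -1},
    {"dx": 0, "dy": 0, "dz": 0, "ax": 0, "ay": 0, "az": 0, "jaw": -1},
  ],
)

```text
time: 9.1
tcp_pos: [499.1, -137.8, 186.1]
ee_rot: [[0.093, 0.996, 0.0], [0.996, -0.093, -0.0], [-0.0, 0.0, -1.0]]
force: [0.0, -0.7, -0.9]
opening: 0.535
```

```bash
sed -i '/grab_frame("top")/d' look.py; python3 look.py mid
```

```text
9.15 [ 499.  -137.8  186.2] [ 0.32670712  0.12862    -1.10050301]
```

View pics/mid.png

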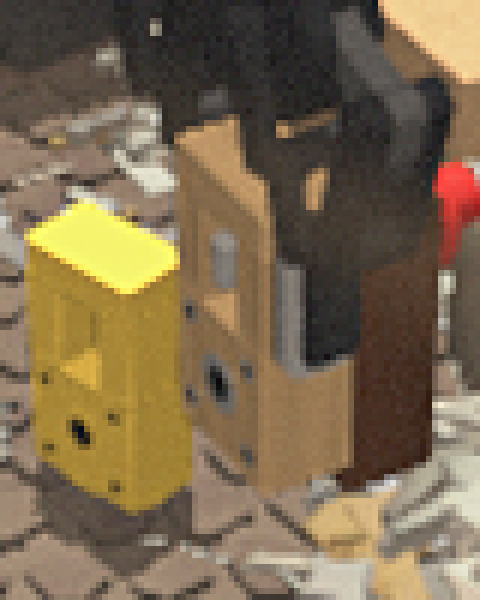

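The upturned end shows centred inside the window at crop (222,250), and the narrow jig is being slid back towards the disc. Next I'll press in small steps.

>>> apply_moves(
  moves=[
    {"dx": 0.015, "dy": -0.0014, "dz": 0, "ax": 0, "ay": 0, "az": 0, "jaw": -1},
    {"dx": 0.015, "dy": -0.0014, "dz": 0, "ax": 0, "ay": 0, "az": 0, "jaw": -1},
    {"dx": 0, "dy": 0, "dz": 0, "ax": 0, "ay": 0, "az": 0, "jaw": -1},
    {"dx": 0, "dy": 0, "dz": 0, "ax": 0, "ay": 0, "az": 0, "jaw": -1},
  ],
)

```text
time: 9.55
tcp_pos: [502.6, -138.1, 186.1]
ee_rot: [[0.093, 0.996, 0.0], [0.996, -0.093, 0.0], [0.0, 0.0, -1.0]]
force: [-0.1, 0.8, -0.9]
opening: 0.532
```

>>> apply_moves(
  moves=[
    {"dx": 0.01, "dy": -0.0009, "dz": 0, "ax": 0, "ay": 0, "az": 0, "jaw": -1},
    {"dx": 0, "dy": 0, "dz": 0, "ax": 0, "ay": 0, "az": 0, "jaw": -1},
    {"dx": 0, "dy": 0, "dz": 0, "ax": 0, "ay": 0, "az": 0, "jaw": -1},
  ],
)

```text
time: 9.85
tcp_pos: [503.4, -138.1, 186.0]
ee_rot: [[0.093, 0.996, -0.001], [0.996, -0.093, 0.0], [0.0, -0.001, -1.0]]
force: [-4.6, 0.9, 1.7]
opening: 0.533
```

>>> apply_moves(
  moves=[
    {"dx": 0.008, "dy": -0.0007, "dz": 0, "ax": 0, "ay": 0, "az": 0, "jaw": -1},
    {"dx": 0.007, "dy": -0.0006, "dz": 0, "ax": 0, "ay": 0, "az": 0, "jaw": -1},
    {"dx": 0, "dy": 0, "dz": 0, "ax": 0, "ay": 0, "az": 0, "jaw": -1},
    {"dx": 0, "dy": 0, "dz": 0, "ax": 0, "ay": 0, "az": 0, "jaw": -1},
  ],
)

```text
time: 10.25
tcp_pos: [504.9, -138.3, 186.0]
ee_rot: [[0.093, 0.996, -0.001], [0.996, -0.093, 0.0], [0.0, -0.001, -1.0]]
force: [-6.9, -0.3, 2.0]
opening: 0.528
```

```bash
python3 -c "
from rig import *
for i in range(4):
    grab_frame('scene');s=state();print(s['time'],s['tcp_pos'].round(2),s['force'].round(1))"
```

```text
10.3 [ 504.93 -138.31  186.01] [-7.4  0.6  2.2]
10.35 [ 504.94 -138.3   186.03] [-6.6  0.7  2.7]
10.4 [ 504.93 -138.3   186.02] [-7.1  0.8  2.2]
10.45 [ 504.92 -138.27  186.  ] [-7.1  1.6  2.5]
```

>>> apply_moves(
  moves=[
    {"dx": 0.006, "dy": -0.0005, "dz": 0, "ax": 0, "ay": 0, "az": 0, "jaw": -1},
    {"dx": 0.006, "dy": -0.0005, "dz": 0, "ax": 0, "ay": 0, "az": 0, "jaw": -1},
    {"dx": 0, "dy": 0, "dz": 0, "ax": 0, "ay": 0, "az": 0, "jaw": -1},
    {"dx": 0, "dy": 0, "dz": 0, "ax": 0, "ay": 0, "az": 0, "jaw": -1},
  ],
)

```text
time: 10.85
tcp_pos: [505.9, -138.4, 185.9]
ee_rot: [[0.093, 0.996, -0.002], [0.996, -0.093, 0.001], [0.001, -0.002, -1.0]]
force: [-8.7, 1.7, 4.6]
opening: 0.535
```

```bash
python3 -c "
from rig import *
for i in range(4):
    grab_frame('scene');s=state();print(s['time'],s['tcp_pos'].round(2),s['force'].round(1))"
```

```text
10.9 [ 505.94 -138.4   185.95] [-10.3   2.    4.2]
10.95 [ 505.95 -138.38  185.94] [-10.5   2.2   4.1]
11.0 [ 505.94 -138.38  185.96] [-8.9  2.   4.7]
11.05 [ 505.94 -138.39  185.94] [-10.5   1.4   4.1]
```

>>> apply_moves(
  moves=[
    {"dx": 0, "dy": 0, "dz": -0.02, "ax": 0, "ay": 0, "az": 0, "jaw": -1},
    {"dx": 0, "dy": 0, "dz": -0.02, "ax": 0, "ay": 0, "az": 0, "jaw": -1},
    {"dx": 0, "dy": 0, "dz": 0, "ax": 0, "ay": 0, "az": 0, "jaw": -1},
  ],
)

```text
time: 11.35
tcp_pos: [506.0, -138.5, 180.9]
ee_rot: [[0.093, 0.996, -0.002], [0.996, -0.093, 0.001], [0.0, -0.002, -1.0]]
force: [-8.1, 0.9, 1.2]
opening: 0.531
```

>>> apply_moves(
  moves=[
    {"dx": 0, "dy": 0, "dz": -0.015, "ax": 0, "ay": 0, "az": 0, "jaw": -1},
    {"dx": 0, "dy": 0, "dz": -0.015, "ax": 0, "ay": 0, "az": 0, "jaw": -1},
    {"dx": 0, "dy": 0, "dz": 0, "ax": 0, "ay": 0, "az": 0, "jaw": -1},
  ],
)

```text
time: 11.65
tcp_pos: [506.0, -138.5, 177.4]
ee_rot: [[0.093, 0.996, -0.002], [0.996, -0.093, 0.001], [0.0, -0.002, -1.0]]
force: [-7.9, 1.3, 1.3]
opening: 0.53
```

>>> apply_moves(
  moves=[
    {"dx": 0, "dy": 0, "dz": -0.015, "ax": 0, "ay": 0, "az": 0, "jaw": -1},
    {"dx": 0, "dy": 0, "dz": -0.015, "ax": 0, "ay": 0, "az": 0, "jaw": -1},
    {"dx": 0, "dy": 0, "dz": 0, "ax": 0, "ay": 0, "az": 0, "jaw": -1},
  ],
)

```text
time: 11.95
tcp_pos: [506.0, -138.5, 173.7]
ee_rot: [[0.093, 0.996, -0.002], [0.996, -0.093, 0.001], [0.0, -0.002, -1.0]]
force: [-8.0, 1.4, 2.4]
opening: 0.528
```

>>> apply_moves(
  moves=[
    {"dx": 0, "dy": 0, "dz": -0.01, "ax": 0, "ay": 0, "az": 0, "jaw": -1},
    {"dx": 0, "dy": 0, "dz": 0, "ax": 0, "ay": 0, "az": 0, "jaw": -1},
    {"dx": 0, "dy": 0, "dz": 0, "ax": 0, "ay": 0, "az": 0, "jaw": -1},
  ],
)

```text
time: 12.25
tcp_pos: [506.0, -138.5, 172.6]
ee_rot: [[0.093, 0.996, -0.002], [0.996, -0.093, 0.001], [0.0, -0.002, -1.0]]
force: [-8.3, 1.2, 2.4]
opening: 0.532
```

>>> apply_moves(
  moves=[
    {"dx": 0, "dy": 0, "dz": -0.006, "ax": 0, "ay": 0, "az": 0, "jaw": -1},
    {"dx": 0, "dy": 0, "dz": 0, "ax": 0, "ay": 0, "az": 0, "jaw": -1},
    {"dx": 0, "dy": 0, "dz": 0, "ax": 0, "ay": 0, "az": 0, "jaw": -1},
  ],
)

```text
time: 12.55
tcp_pos: [506.0, -138.5, 172.2]
ee_rot: [[0.093, 0.996, -0.002], [0.996, -0.093, 0.001], [0.0, -0.002, -1.0]]
force: [-9.5, 2.2, 5.6]
opening: 0.534
```

>>> apply_moves(
  moves=[
    {"dx": 0, "dy": 0, "dz": -0.005, "ax": 0, "ay": 0, "az": 0, "jaw": -1},
    {"dx": 0, "dy": 0, "dz": 0, "ax": 0, "ay": 0, "az": 0, "jaw": -1},
    {"dx": 0, "dy": 0, "dz": 0, "ax": 0, "ay": 0, "az": 0, "jaw": -1},
  ],
)

```text
time: 12.85
tcp_pos: [506.0, -138.5, 172.0]
ee_rot: [[0.093, 0.996, -0.002], [0.996, -0.093, 0.001], [0.001, -0.002, -1.0]]
force: [-12.2, 2.2, 10.8]
opening: 0.53
```

>>> apply_moves(
  moves=[
    {"dx": -0.005, "dy": 0.0005, "dz": 0, "ax": 0, "ay": 0, "az": 0, "jaw": -1},
    {"dx": -0.004, "dy": 0.0004, "dz": 0, "ax": 0, "ay": 0, "az": 0, "jaw": -1},
    {"dx": 0, "dy": 0, "dz": 0, "ax": 0, "ay": 0, "az": 0, "jaw": -1},
  ],
)

```text
time: 13.15
tcp_pos: [506.0, -138.5, 172.1]
ee_rot: [[0.093, 0.996, 0.001], [0.996, -0.093, 0.0], [0.0, 0.001, -1.0]]
force: [-5.6, -0.1, 5.7]
opening: 0.53
```

```bash
python3 look.py seat
```

```text
13.2 [ 506.  -138.5  172.1] [-5.93801728  0.83460761  6.53341093]
```

View pics/seat.png

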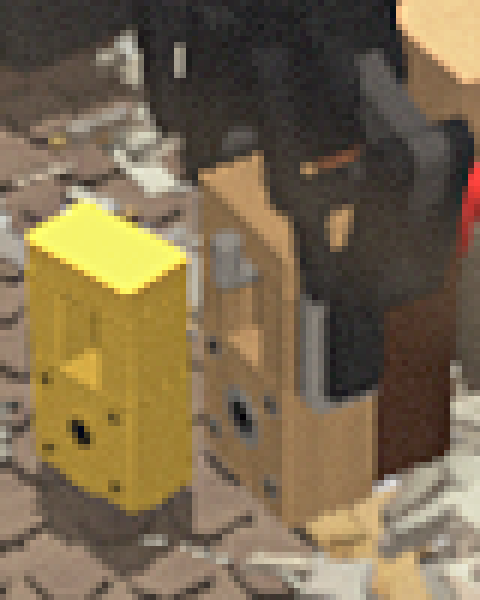

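The upturned end now stands in front of the jig's face at the top of the window (crop (230,255)), and the TCP height implies the origin is at about 108. Now to release it.

>>> apply_moves(
  moves=[
    {"dx": 0, "dy": 0, "dz": 0, "ax": 0, "ay": 0, "az": 0, "jaw": 0.2},
    {"dx": 0, "dy": 0, "dz": 0, "ax": 0, "ay": 0, "az": 0, "jaw": 0.4},
    {"dx": 0, "dy": 0, "dz": 0, "ax": 0, "ay": 0, "az": 0, "jaw": 0.6},
    {"dx": 0, "dy": 0, "dz": 0, "ax": 0, "ay": 0, "az": 0, "jaw": 0.6},
    {"dx": 0, "dy": 0, "dz": 0, "ax": 0, "ay": 0, "az": 0, "jaw": 0.6},
  ],
)

```text
time: 13.7
tcp_pos: [506.0, -138.3, 171.6]
ee_rot: [[0.093, 0.996, 0.0], [0.996, -0.093, 0.0], [0.0, 0.0, -1.0]]
force: [0.4, -0.3, 0.5]
opening: 0.802
```

>>> apply_moves(
  moves=[
    {"dx": 0, "dy": 0, "dz": 0.1, "ax": 0, "ay": 0, "az": 0, "jaw": 0.6},
    {"dx": 0, "dy": 0, "dz": 0.2, "ax": 0, "ay": 0, "az": 0, "jaw": 0.6},
    {"dx": 0, "dy": 0, "dz": 0.25, "ax": 0, "ay": 0, "az": 0, "jaw": 0.6},
    {"dx": 0, "dy": 0, "dz": 0.25, "ax": 0, "ay": 0, "az": 0, "jaw": 0.6},
    {"dx": 0, "dy": 0.2, "dz": 0.2, "ax": 0, "ay": 0, "az": 0, "jaw": 0.6},
    {"dx": 0, "dy": 0.3, "dz": 0, "ax": 0, "ay": 0, "az": 0, "jaw": 0.6},
    {"dx": 0, "dy": 0.3, "dz": 0, "ax": 0, "ay": 0, "az": 0, "jaw": 0.6},
    {"dx": 0, "dy": 0.3, "dz": 0, "ax": 0, "ay": 0, "az": 0, "jaw": 0.6},
    {"dx": 0, "dy": 0.3, "dz": 0, "ax": 0, "ay": 0, "az": 0, "jaw": 0.6},
    {"dx": 0, "dy": 0.3, "dz": 0, "ax": 0, "ay": 0, "az": 0, "jaw": 0.6},
    {"dx": 0, "dy": 0.3, "dz": 0, "ax": 0, "ay": 0, "az": 0, "jaw": 0.6},
    {"dx": 0, "dy": 0.3, "dz": 0, "ax": 0, "ay": 0, "az": 0, "jaw": 0.6},
    {"dx": 0, "dy": 0, "dz": 0, "ax": 0, "ay": 0, "az": 0, "jaw": 0.6},
    {"dx": 0, "dy": 0, "dz": 0, "ax": 0, "ay": 0, "az": 0, "jaw": 0.6},
  ],
)

```text
time: 15.1
tcp_pos: [505.9, 138.0, 292.2]
ee_rot: [[0.091, 0.996, 0.0], [0.996, -0.091, -0.0], [-0.0, 0.0, -1.0]]
force: [0.7, -0.7, 1.4]
opening: 0.804
```

Run:
```python
from rig import *
from m import *
p,d=grab_frame("scene");t,td=grab_frame("top")
a=cv2.resize(p[205:325,290:430],None,fx=5,fy=5,interpolation=3)[:,:,::-1]
cv2.imwrite("pics/fin.png",a)
for nm,zr in(("wide",(188,210)),):
    uv,X,c=cloud("top",t,td,(340,200,395,262));k=X[:,2]>194
    for v in range(212,256,2):
        j=(uv[:,1]==v)&(X[:,2]>188)
        if j.any():print(v,uv[j][:,0].min(),uv[j][:,0].max(),X[j].mean(0).round(1),c[j].mean(0).round())
uv,X,c=cloud("top",t,td,(290,138,320,170));q=X[(X[:,2]>60)&(X[:,2]<115)];print("oil",np.median(q,0),cv2.minAreaRect(q[:,:2].astype(np.float32)))
s=state();print(s['time'],s['tcp_pos'],s['force'])
```

```text
212 360 377 [ 545.9 -138.5  196.6] [127.  59.  29.]
214 359 380 [ 542.4 -140.3  197.1] [114.  65.  34.]
216 359 380 [ 538.9 -140.3  197.4] [113.  65.  34.]
218 359 380 [ 535.3 -140.2  197.6] [115.  67.  34.]
220 359 380 [ 531.8 -140.2  198.1] [118.  69.  37.]
222 359 380 [ 528.3 -140.3  197.6] [118.  68.  36.]
224 358 380 [ 524.9 -139.5  196.7] [112.  65.  34.]
226 358 379 [ 521.3 -138.6  197.2] [126.  90.  51.]
228 355 379 [ 517.8 -136.   197. ] [188. 172. 108.]
230 355 381 [ 514.3 -137.4  197.1] [202. 192. 124.]
232 355 381 [ 510.8 -137.7  197.8] [203. 192. 124.]
234 355 381 [ 507.3 -137.6  197.9] [203. 187. 120.]
236 355 381 [ 503.8 -137.7  197.8] [203. 190. 123.]
238 355 380 [ 500.3 -136.7  198.3] [205. 197. 128.]
240 354 380 [ 496.8 -136.   197.3] [201. 196. 127.]
242 355 380 [ 493.3 -136.8  197.4] [186. 174. 112.]
244 365 380 [ 490.  -147.   194.8] [152. 140. 114.]
246 365 368 [ 486.5 -135.6  192.6] [186. 182. 174.]
oil [679.15858351 -22.02862118  72.84868198] ((682.5972290039062, -22.622249603271484), (27.26137924194336, 31.255258560180664), 28.708961486816406)
15.2 [506.19463367 136.32832093 292.1969608 ] [0.49532497 0.47221048 0.82622559]
```

View pics/fin.png

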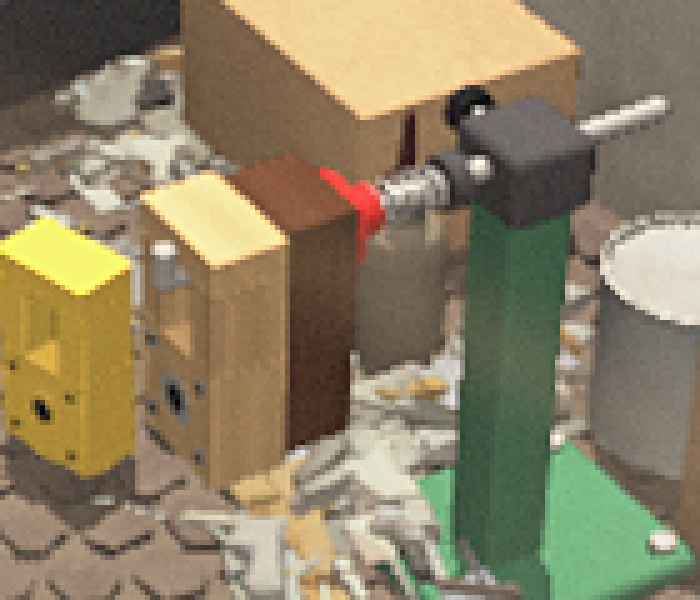

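The final view shows the wide jig hung behind the upturned end (crop (160,255)) and flush against the narrow jig, which bears on the red disc. Both tops measure about 197.5 mm, level within depth noise, and the bottle has not moved.

```bash
python3 -c "
from rig import *
job_done();print(state()['time'])"
```

```text
the job is handed in; nothing more can be done
the job is handed in; nothing more can be done
```

The wide pale jig is hung on the bar behind the upturned end, in front of the narrow jig. I handed the job in after about 15.2 s of robot time, with the gripper open and well clear.

- **How it went:** I threaded the window over the end and probed sideways, finding about 3 mm free each way. I then pressed the narrow jig back onto the disc with about 8–10 N, lowered the wide jig until it sat on the bar, eased off and released.
- **Last checks:** Both jig tops measured about 197.5 mm, against a nominal 198 mm. The upturned end stands in front of the wide jig's face, and the jigs are flush with each other. The narrow jig still hangs against the disc, and the oil bottle is at its first position within measuring noise.
- **Disagreements:**
  - **Cameras:** The scene view put the jigs about 3 to 8 mm off the top view, so I relied on the top view plus contact.
  - **Push force:** The last push down onto the bar briefly read about 12 N along the bar. That is above the 7.5–11 N window and about equal to the disc's 12 N hard stop. Part of it may be friction against the bar, but I could not tell how much reached the disc. I backed off at once to about 6 N.

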